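Check a bin in: click the bin shuttle home and hold the code reader on its label

ROBOT

A 6-joint arm with a two-finger parallel gripper is mounted at the origin on the work surface. World frame = base frame: x ahead of the robot, y to its left, z up, the work surface at z = 0. Lengths are in m, angles in rad, forces in N, time in s.
With the tool pointing down it reaches from about 0.25 to 0.775 m from the base axis. Payload 4 kg.
Tool frame: the origin (TCP) lies between the finger pads; the fingertips stand 14 mm ahead of it and the grasp point (between the pads) lies 5 mm behind it (tip_reach is the distance from the TCP to the fingertips, in m); z points along the fingers, y is the line along which they close (so a half turn about z gives the same grasp; the last joint's range is limited). The gripper opens to 94 mm and grips with 3 to 60 N. Pads are 16 mm wide; open, the fingers measure 119 mm over their backs; the gripper's body (75 mm by 177 mm) begins 78 mm behind the grasp point.
Start: joints at [-1.404, 0.087, 1.371, -0, 1.684, -0.103], TCP at [0.147, -0.53, 0.22] pointing down, gripper open.
Joint ranges: [-3.1, 3.1], [-0.76, 2.03], [0.27, 2.55], [-1.08, 4.22], [0.17, 2.65], [-2.57, 2.57]. Speed limits (rad/s): [2.79, 2.79, 3.14, 3.14, 3.14, 3.14].

INTERFACE

Orientations are given as [roll, pitch, yaw] about the fixed x, y, z axes, in that order (R = Rz(yaw) Ry(pitch) Rx(roll)).
In Python, from bench import * gives the robot as it stands. The module is installed in compiled form; this text tells all that it offers.
- The arm moves only by the tool servo_tool, never from a script. Its argument "targets" is a list of rows, each a list of 4 numbers: the shift along the tool's x, y, z in cm, then the turn about the tool's z in degrees. A call has 1 to 8 rows; each row is the pose to reach, as a shift and turn from the pose commanded when the call began, along the tool's axes at that moment; what a row does not reach only later rows make up. A row lasts 1/8 s, in which the tool goes at most 62.5 mm and 10.7 degrees, less where a joint would pass 70% of its speed; a pose out of reach is approached as far as the arm can. A call with a gripper value outside its range is refused whole. "claw" is the closure in counts, from 0 (fully open) to 255 (shut), set as the call begins (left out, the last holds). The fingers move at their own pace and stop on an object; the grip force is fixed at half the most. Time passes only in rows, so rows that repeat a pose let the fingers close. It gives the time, the measured TCP pose, the force, the opening and the grip force at its end, in the units of the state.
- get_obs(): the state, without advancing time (a new reading comes with each control period).
- snapshot(name): name is "scene" or "top" or "wrist"; returns the picture (400x640x3 uint8, blue, green, red); there is no depth.
- camera_model(name): a dict with "camera_matrix" (3x3 intrinsics, pixels), "camera_from_world" (4x4, takes a point from world to camera coordinates). Camera axes: x right, y up, looking along -z (the intrinsics and any distortion apply to the point x, -y, -z); pixel columns grow to the right and rows downward; lengths in m; the calibration is good to about 2 mm. A picture is of the moment at which its call begins: read the wrist's pose just before it. camera_model takes no time and is no camera call; for the wrist camera it gives the pose at the moment of the call.
- close_job(): hands the job in; it is judged then, once.
The state is a dict: "time": time; "joint_positions": joint angles; "qvel": joint speeds; "joint_torque": joint torques, N m; "tool_pos": TCP position; "ee_rot": TCP orientation; "wrist_force": force on the tool from outside, world axes, zero at the start; "wrist_torque": the same for the moment, N m; "width": finger opening in m; "finger_force": force on a finger pad.
Only numpy, scipy, OpenCV 4.12 (cv2) and the standard library are available. Lean on these libraries where they do the work, as an engineer would, in place of code of your own. Each camera call takes 0.05 s, during which the arm holds its last target. There are 200 camera calls.

TASK

Check the bin in: first push the carriage of the bin shuttle along its rails to your left (it has a bow handle at its right end), until the spring catch snaps in and it stands at the left end stop. Then draw the code reader out of its stand and turn it so that its window looks squarely at the middle of the label on the bin's sloping label plate, from about a hand's breadth away (roughly 10 cm). Finish while holding it there, still and raised clear of the stand and the shuttle, without putting it down or letting go, and leave the other goods on the bench where they are.

Things in the scene. Friction and masses are not known exactly. Their poses are not given: they have to be found in the camera images.
- shuttle: Bin shuttle fixed to the bench: plate 150 x 350 mm with two rails, an end stop at either end and a sprung roller catch on the far side near the left end. Origin on the bench at mid-width; the plate runs from 200 mm right to 150 mm left of it. x: across the rails, away from the robot; y: along the rails to the left, the way to push; z up. Turned up to 9 degrees about the vertical.
- carriage (a joint): Carriage's travel along the shuttle's +y in m: 0 = right end, 0.100 = home at the solid left stop. Starts at 0 to 0.03. Rail friction 1 to 3 N; from 0.077 the catch roller climbs the carriage's lobe and the push needed rises to about 8 N at 0.080; past the crest at 0.089 it snaps behind and holds the carriage against the stop.
- handle (a point): Middle of the top bar of the bow handle at the carriage's right end: steel bar 14 mm thick, about 75 mm long along the shuttle's x, centre 114 mm above the bench, on two legs 90 mm apart down to the deck (30 mm above the bench). The bin's end wall is 50 mm to its left; to its right only 10 mm of deck. Axes as the shuttle.
- label (a point): Middle of the printed label on the sloping plate at the bin's robot side, 77 mm above the bench, facing the robot and up at 45 degrees; 90 mm along y, 42 mm up the slope. z: square out of the label; y: along it to the left; x: up the slope. It and the bin are fast on the carriage. The bin is 140 deep (x), 150 wide, rim 115 mm above the bench; the plate sticks out 27 mm in front of it.
- stand: Reader stand fixed to the bench: round foot 110 mm across with an open-topped rectangular cup. Origin on the bench on the cup's axis. Cup floor 20 mm, rim 58 mm above the bench; inside 50 mm along x, 66 mm along y. z up; the reader's handle sticks out over its -x side.
- reader_grip (a point): Grip point of the reader near its centre of mass: on the head, 72 mm from the window along z, 12 mm off the head's axis towards the handle, 92 mm above the bench in the stand. Axes: z from window to rear of head (up in the stand), -x the way the handle sticks out, y across the head. Here the head is 46 mm along y (flat sides from 40 to 95 mm from the window) and spans x -21 to +21 mm of its axis.
- reader_window (a point): Middle of the reader's window, on the head's axis at the nose; axes as reader_grip. The reader looks along -z. The nose is 60 mm along y, 44 mm along x, and stands 38 mm deep in the cup with 3 mm play a side.
- reader: The cordless code reader as a whole (origin and axes of reader_window): a pistol-shaped scanner of 0.2 to 0.3 kg, standing nose down in the stand. Head 95 mm long; at its rear a handle 32 mm wide (y) and 30 mm thick that reaches 126 mm from the head's axis along -x, leaning 10 degrees towards +z.
- tape_gun: Hand tape dispenser lying on the bench, about 225 x 57 x 86 mm. Leave alone.
- label_roll: Roll of labels on its side face, 90 mm across, 40 mm high. Leave alone.
- small_carton: Small closed carton 120 x 80 x 60 mm. Leave alone.
- sauce_jar: Jar 74 mm across, 115 mm high. Leave alone.
- food_can: Food can 74 mm across, 110 mm high. Leave alone.
- sauce_bottle: Sauce bottle 62 mm across, 190 mm high. Leave alone.
- calculator: Desk calculator 135 x 85 x 18 mm. Leave alone. (The origin of each of these seven lies under its middle, on the bench.)

How it is judged:
By the outcome, as a careful person would: the job done as asked, in the order asked, and still so for the second after the job is handed in, while the arm keeps its last pose, push and grip.
It also fails if it takes over 54 s, if anything falls off the work surface, if the arm or the gripper's body presses on something with over 40 N, if the wrist force passes 120 N, or if a joint passes its speed limit or range.

## Working session

There is one attempt and no reset: what is moved stays moved. The work goes in short steps, Python scripts to look and compute and a tool call to move; the robot and the scene stay as the last step left them, time stands still between calls to the robot, and variables do not carry over. Pictures are saved under pics/ and viewed, at most 10 in all, crops included, and the job is handed in when it is done.

Besides the shell and the picture viewer there is one more tool, called after "Emit:" as a command line: name --pt "numbers of a row" for each row, then --argument value for the rest. servo_tool: Moves the arm, as the interface text tells. Its arguments: {"type":"object","properties":{"targets":{"type":"array"},"claw":{"type":"number"}},"required":["targets"]}

```bash
mkdir -p pics
cat > h.py <<'E'
import numpy as np, cv2
from bench import *
from scipy.spatial.transform import Rotation as R
def ray(cm,u,v):
    K=cm["camera_matrix"];T=np.array(cm["camera_from_world"])
    d=np.linalg.inv(K)@[u,v,1];d=np.array([d[0],-d[1],-d[2]])
    return -T[:3,:3].T@T[:3,3],T[:3,:3].T@d
def onz(cm,u,v,z):
    o,d=ray(cm,u,v);return o+d*(z-o[2])/d[2]
def pix(cm,p):
    K=cm["camera_matrix"];T=np.array(cm["camera_from_world"])
    c=T[:3,:3]@np.array(p)+T[:3,3];q=np.array(K)@[c[0],-c[1],-c[2]];return q[:2]/q[2]
E
python3 - <<'E'
from h import *
a=snapshot("scene");b=snapshot("top")
cv2.imwrite("pics/scene.png",a);cv2.imwrite("pics/top.png",b)
for n in("scene","top"):
    cm=camera_model(n);print(n,cm.keys(),np.round(cm["camera_matrix"],1).tolist(),np.round(ray(cm,320,200),3).tolist())
print(get_obs())
E
```

```text
scene dict_keys(['camera_matrix', 'camera_from_world']) [[388.9, 0.0, 317.0], [0.0, 388.9, 199.6], [0.0, 0.0, 1.0]] [[1.47, 0.206, 0.816], [-0.778, -0.156, -0.608]]
top dict_keys(['camera_matrix', 'camera_from_world']) [[413.6, 0.0, 319.7], [0.0, 413.6, 198.2], [0.0, 0.0, 1.0]] [[0.459, 0.043, 1.465], [0.06, -0.006, -0.998]]
{'time': 0.1, 'joint_positions': array([-1.40410183e+00,  8.79042371e-02,  1.37207066e+00, -1.88286517e-05,
        1.68360925e+00, -1.03103124e-01]), 'qvel': array([-0.00171692,  0.00099731, -0.00357913, -0.00147388, -0.0001611 ,
       -0.0012205 ]), 'joint_torque': array([ 2.34371699e-03, -3.41251981e+01, -3.03301442e+01,  7.19026895e-02,
        3.03548248e-02, -1.09144473e-04]), 'tool_pos': array([ 0.14650617, -0.52965157,  0.21842502]), 'ee_rot': array([-3.13960981e+00, -1.86351635e-04,  2.69795339e-01]), 'wrist_force': array([-0.1180056 ,  0.02081485,  1.0556879 ]), 'wrist_torque': array([ 0.06814178, -0.01678892, -0.03587859]), 'finger_force': 0.0, 'width': 0.09397196032452426}
```

View pics/scene.png

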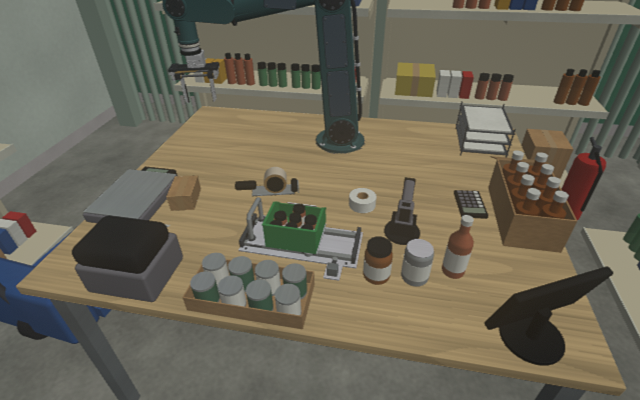

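View pics/top.png

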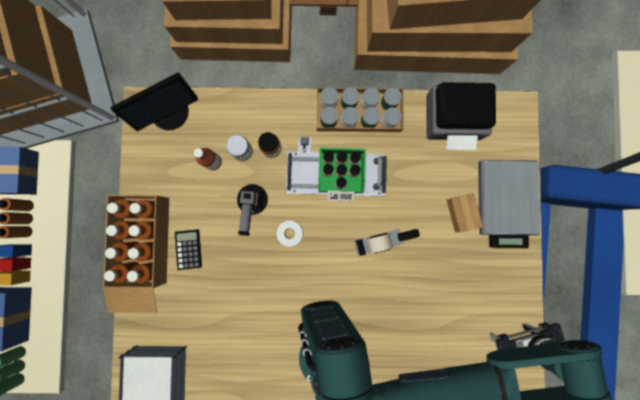

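The scene shows the shuttle with its green bin (295,230), the handle at its right end, and the reader in its stand at (403,220). In the top view the shuttle plate spans (288–385, 152–195), and the reader is at (250,200) with its handle towards the robot.

Run:
```python
from h import *
b=cv2.imread("pics/top.png")
c=cv2.resize(b[130:255,225:405],None,fx=4.4,fy=4.4,interpolation=cv2.INTER_CUBIC);cv2.imwrite("pics/topc.png",c)
cm=camera_model("top")
for n,u,v,z in[("plateL",289,172,.01),("plateR",385,172,.01),("handle",379,174,.114),("label",341,196,.077),("cup",253,198,.058)]:print(n,np.round(onz(cm,u,v,z),3))
```

```text
plateL [0.644 0.145 0.01 ]
plateR [ 0.647 -0.195  0.01 ]
handle [ 0.627 -0.158  0.114]
label [ 0.556 -0.036  0.077]
cup [0.548 0.263 0.058]
```

View pics/topc.png

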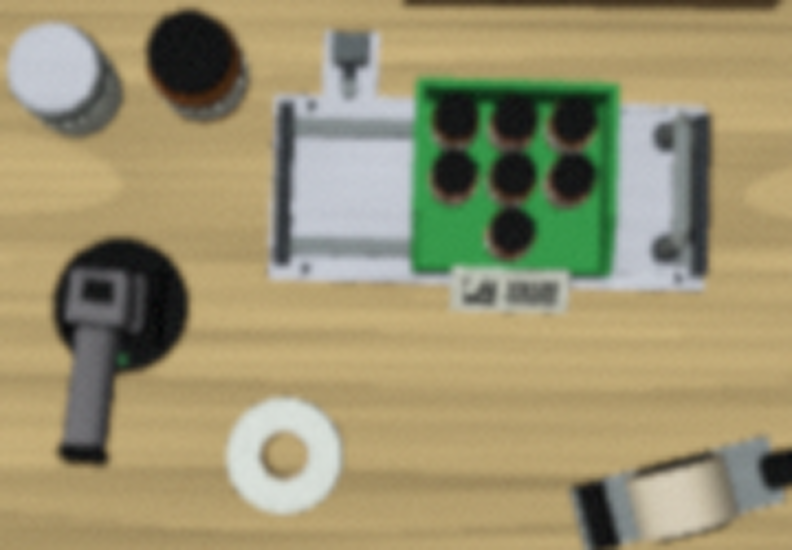

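The close-up shows the handle bar at crop (683,178), the label at (511,288), the plate corners (277,95), (270,280), (705,290), (710,108), and the reader's head rear at (98,297) with its handle end at (83,455). The tool can only point down, so I'll tilt the reader by pivoting it in the grip against the cup rim.

Run:
```python
from h import *
cm=camera_model("top")
f=lambda u,v,z:onz(cm,225+u/4.4,130+v/4.4,z)
for n,u,v,z in[("pLt",277,95,.008),("pLb",270,280,.008),("pRb",705,290,.008),("pRt",710,108,.008),("bar0",683,115,.121),("bar1",681,240,.121),("label",511,288,.077),("labL",455,287,.077),("labR",568,290,.077),
 ("headrear",98,297,.115),("hend",83,455,.14),("foot",121,304,.01),("binfrontL",413,272,.115),("binfrontR",609,276,.115)]:print(n,np.round(f(u,v,z),3))
o=get_obs();r=R.from_euler('xyz',o["ee_rot"]);print(r.as_matrix().round(3))
```

```text
pLt [0.717 0.15  0.008]
pLb [0.567 0.153 0.008]
pRb [ 0.563 -0.196  0.008]
pRt [ 0.71  -0.2    0.008]
bar0 [ 0.685 -0.161  0.121]
bar1 [ 0.592 -0.16   0.121]
label [ 0.558 -0.036  0.077]
labL [0.558 0.006 0.077]
labR [ 0.557 -0.08   0.077]
headrear [0.546 0.273 0.115]
hend [0.429 0.277 0.14 ]
foot [0.547 0.272 0.01 ]
binfrontL [0.566 0.039 0.115]
binfrontR [ 0.565 -0.107  0.115]
[[ 0.964  0.267 -0.   ]
 [ 0.267 -0.964  0.002]
 [ 0.    -0.002 -1.   ]]
```

Emit:
servo_tool --pt "5 -1.5 0 3" --pt "11 -3.4 0 6" --pt "17 -5.3 0 9" --pt "23 -7.1 0 12" --pt "29 -9 0 14" --pt "35 -10.8 0 16.5" --pt "41 -12.7 0 16.5" --pt "46 -14.2 0 16.5" --claw 255

```text
time: 1.1
tool_pos: [0.5536, -0.2688, 0.2188]
ee_rot: [-3.141, 0.001, -0.017]
wrist_force: [-0.5, -0.7, -0.5]
width: 0.0173
finger_force: 0.0
```

Emit:
servo_tool --pt "0 0 0 0"

```text
time: 1.23
tool_pos: [0.5543, -0.2678, 0.2178]
ee_rot: [-3.14, 0.002, -0.013]
wrist_force: [-0.9, -1.1, 0.1]
width: 0.008
finger_force: 0.0
```

Run:
```python
from h import *
o=get_obs();print(o["time"],o["tool_pos"],np.degrees(o["ee_rot"]),o["joint_positions"].round(2),o["width"],o["wrist_force"])
cv2.imwrite("pics/w1.png",snapshot("wrist"));cm=camera_model("wrist")
print(ray(cm,320,200),pix(cm,[.685,-.161,.121]),pix(cm,[.592,-.16,.121]),cm["camera_matrix"][0,0])
```

```text
1.225 [ 0.55427483 -0.2677576   0.21781331] [-1.79898694e+02  9.43268452e-02 -7.22497484e-01] [-0.54  0.24  1.2   0.    1.7   1.04] 0.008011178089146666 [-0.85849275 -1.08104016  0.08895728]
(array([ 0.63785922, -0.27060089,  0.38312918]), array([-0.28167483,  0.00392206, -0.95953296])) [174.67995615  45.10661976] [189.83812661 166.47787131] 313.22748788758395
```

View pics/w1.png

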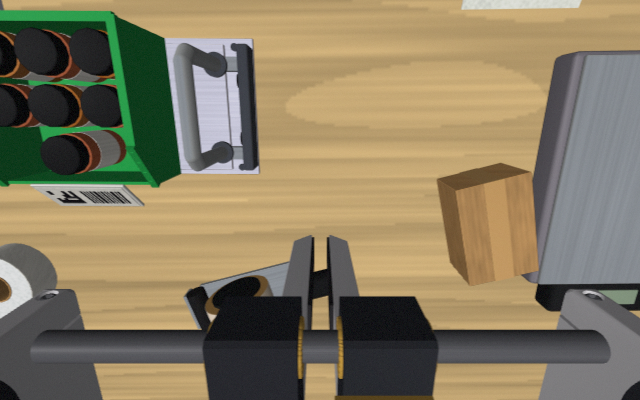

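The wrist view shows the bar from (183,45) to (195,160), which puts its middle near y = −0.165, x = 0.643. I'll go to its right, then down.

Emit:
servo_tool --pt "4.5 -2.7 0 0" --pt "8.9 -5.5 1 0" --pt "8.9 -5.5 6 0" --pt "8.9 -5.5 11.3 0" --pt "8.9 -5.5 11.3 0"

```text
time: 1.9
tool_pos: [0.6373, -0.2171, 0.0998]
ee_rot: [-3.137, 0.013, -0.02]
wrist_force: [0.2, 0.3, -0.6]
width: 0.0006
finger_force: 0.0
```

Emit:
servo_tool --pt "0 -1.5 0 0" --pt "0 -3.2 0 0" --pt "0 -4 0 0" --pt "0 -4.5 0 0"

```text
time: 2.4
tool_pos: [0.6439, -0.1721, 0.1086]
ee_rot: [3.139, -0.003, -0.017]
wrist_force: [-0.3, -2.7, 0.7]
width: 0.0004
finger_force: 0.9
```

Emit:
servo_tool --pt "0 -1 0 0" --pt "0 -2 0 0" --pt "0 -3 0 0" --pt "0 -4 0 0"

```text
time: 2.9
tool_pos: [0.6436, -0.1316, 0.1063]
ee_rot: [3.142, 0.0, -0.018]
wrist_force: [0.8, -1.1, 1.4]
width: 0.0005
finger_force: 1.0
```

Emit:
servo_tool --pt "0 -0.8 0 0" --pt "0 -1.6 0 0" --pt "0 -2.4 0 0" --pt "0 -2.8 0 0"

```text
time: 3.4
tool_pos: [0.644, -0.1089, 0.1065]
ee_rot: [3.131, -0.0, -0.02]
wrist_force: [-0.9, -14.5, -0.1]
width: 0.0003
finger_force: 7.1
```

Emit:
servo_tool --pt "0 -0.4 0 0" --pt "0 -0.8 0 0" --pt "0 -0.8 0 0"

```text
time: 3.78
tool_pos: [0.6441, -0.0993, 0.1064]
ee_rot: [3.136, -0.0, -0.02]
wrist_force: [0.5, -7.9, 0.1]
width: 0.0005
finger_force: 3.7
```

Emit:
servo_tool --pt "0 -0.4 0 0" --pt "0 -0.8 0 0" --pt "0 -0.8 0 0"

```text
time: 4.15
tool_pos: [0.6444, -0.0882, 0.1063]
ee_rot: [3.141, 0.0, -0.018]
wrist_force: [0.6, -3.0, 0.4]
width: 0.0005
finger_force: 1.5
```

Emit:
servo_tool --pt "0 -0.4 0 0" --pt "0 -0.8 0 0" --pt "0 -0.8 0 0"

```text
time: 4.53
tool_pos: [0.6443, -0.088, 0.1065]
ee_rot: [3.127, -0.0, -0.022]
wrist_force: [-0.0, -18.1, -0.0]
width: 0.0001
finger_force: 9.3
```

The carriage has stopped moving at 18 N. I'll back off, rise and travel above the reader.

Emit:
servo_tool --pt "0 2.5 0 0" --pt "0 3 -6 0" --pt "0 1 -12 0" --pt "-2 -4 -14 0" --pt "-4 -10 -14 0" --pt "-6 -16 -14 0" --pt "-8 -22 -14 0" --pt "-10 -28 -14 0" --claw 0

```text
time: 5.52
tool_pos: [0.5487, 0.2016, 0.2461]
ee_rot: [-3.14, 0.002, -0.017]
wrist_force: [0.2, -0.0, -0.0]
width: 0.0768
finger_force: 0.0
```

Emit:
servo_tool --pt "-1.5 -5 0 0" --pt "-3.5 -7 0 0" --pt "-3.5 -7 0 0" --pt "-3.5 -7 0 0"

```text
time: 6.02
tool_pos: [0.5167, 0.2692, 0.2462]
ee_rot: [3.142, 0.001, -0.018]
wrist_force: [1.0, 0.0, -0.2]
width: 0.0937
finger_force: 0.0
```

Run:
```python
from h import *
o=get_obs();print(o["time"],o["tool_pos"],np.degrees(o["ee_rot"]),o["joint_positions"].round(2),o["width"],o["wrist_force"],o["wrist_torque"])
cm=camera_model("wrist");w=snapshot("wrist");t=snapshot("top");c=t[130:255,225:405]
cv2.imwrite("pics/t2.png",t)
c=cv2.resize(c,(792,550),interpolation=cv2.INTER_CUBIC)
out=np.zeros((600,800,3),np.uint8);out[:300,:480]=cv2.resize(w,(480,300));out[300:,:432]=cv2.resize(c,(432,300))
cv2.imwrite("pics/w2.png",w);cv2.imwrite("pics/c2.png",c)
print(pix(cm,[.546,.272,.115]),pix(cm,[.523,.272,.115]),pix(cm,[.43,.277,.14]))
```

```text
6.025 [0.5167322  0.26917545 0.24620622] [ 1.79996247e+02  3.82460634e-02 -1.02699770e+00] [0.38 0.16 1.24 0.   1.74 1.97] 0.09366890194736491 [ 1.04045908  0.00312183 -0.16717585] [ 0.01541101  0.02848325 -0.00638112]
[316.32685086 169.09143834] [316.80825297 192.32608047] [313.40846589 289.99614967]
```

View pics/w2.png

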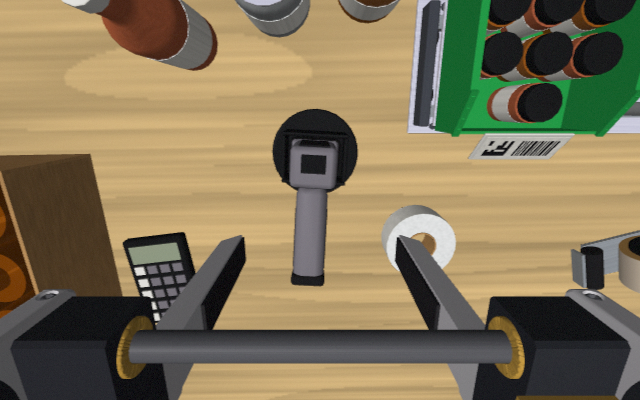

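View pics/c2.png

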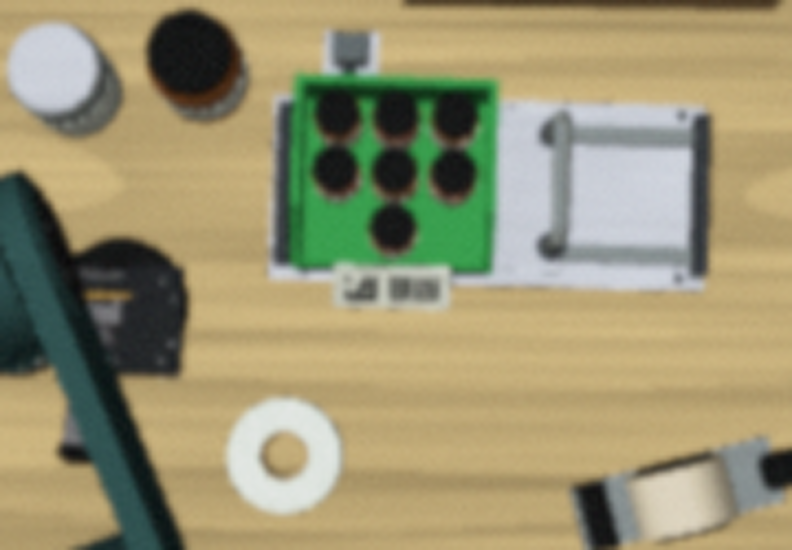

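The wrist view shows the reader's head rear centred at (314,165) and its handle end at (308,282), so its yaw is about −3.5°. The top crop shows the carriage at the left stop with the label at (391,287), about 91 mm of travel. Next I'll descend and grip.

Emit:
servo_tool --pt "2 -0.4 3 2.5" --pt "2 -0.4 8 2.5" --pt "2 -0.4 12 2.5" --pt "2 -0.4 15 2.5" --pt "2 -0.4 15.9 2.5" --pt "2 -0.4 15.9 2.5"

```text
time: 6.88
tool_pos: [0.5374, 0.2722, 0.0875]
ee_rot: [3.141, 0.0, -0.063]
wrist_force: [-0.3, 0.1, -0.1]
width: 0.0942
finger_force: 0.0
```

Emit:
servo_tool --pt "0 0 0 0" --pt "0 0 0 0" --pt "0 0 0 0" --pt "0 0 0 0" --pt "0 0 0 0" --pt "0 0 0 0" --claw 255

```text
time: 7.62
tool_pos: [0.5369, 0.2733, 0.0876]
ee_rot: [-3.141, -0.0, -0.062]
wrist_force: [0.4, 2.3, 0.4]
width: 0.0459
finger_force: 30.0
```

Emit:
servo_tool --pt "0 0 -1 0" --pt "0 0 -2 0" --pt "0 0 -2.8 0" --pt "0 0 -2.8 0"

```text
time: 8.12
tool_pos: [0.5376, 0.2731, 0.117]
ee_rot: [-3.141, -0.002, -0.062]
wrist_force: [0.6, 1.9, -1.3]
width: 0.0456
finger_force: 30.0
```

Emit:
servo_tool --pt "-0.3 0 0 0" --pt "-1.1 0 0 0" --pt "-1.9 0 0 0" --pt "-1.9 0 0 0"

```text
time: 8.62
tool_pos: [0.52, 0.2742, 0.1168]
ee_rot: [-3.14, -0.007, -0.062]
wrist_force: [4.6, 2.1, -1.6]
width: 0.0457
finger_force: 30.0
```

Emit:
servo_tool --pt "-0.8 0 0.1 0" --pt "-1.6 0 0.4 0" --pt "-2.4 0 0.8 0" --pt "-3.1 0 1.1 0" --pt "-3.1 0 1.1 0"

```text
time: 9.25
tool_pos: [0.4867, 0.2761, 0.1048]
ee_rot: [-3.141, -0.0, -0.061]
wrist_force: [1.2, 2.4, 2.1]
width: 0.0456
finger_force: 30.0
```

Run:
```python
from h import *
s=snapshot("scene");cv2.imwrite("pics/s3.png",cv2.resize(s[150:270,330:490],(800,600),interpolation=cv2.INTER_CUBIC))
```

```text
(no output)
```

View pics/s3.png

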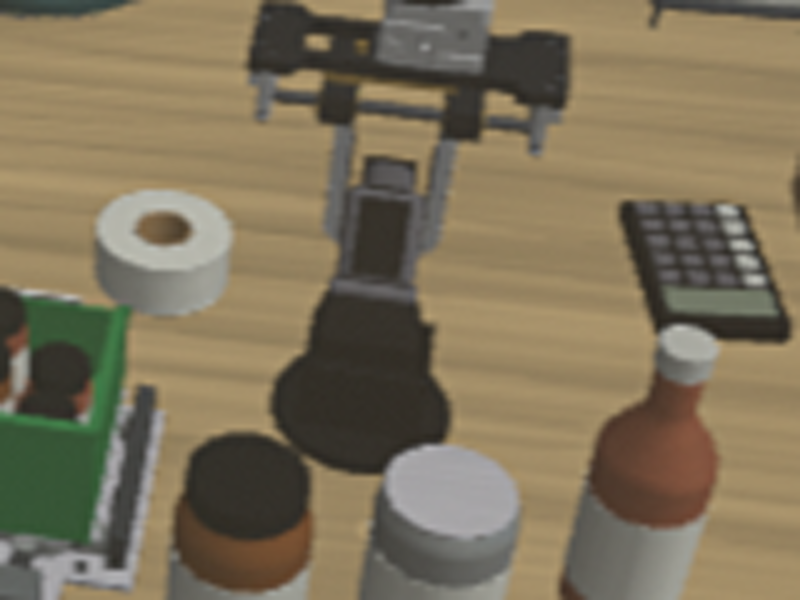

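The reader is tilted in the grip, with its nose still at the rim. I'll lift it out and measure the tilt.

Emit:
servo_tool --pt "0 0 -2 0" --pt "0 0 -5 0" --pt "0 0 -9 0" --pt "0 0 -12 0" --pt "0 0 -12 0"

```text
time: 9.93
tool_pos: [0.4868, 0.2756, 0.2252]
ee_rot: [3.141, 0.0, -0.062]
wrist_force: [1.1, -0.1, -3.7]
width: 0.0458
finger_force: 30.0
```

Run:
```python
from h import *
o=get_obs();print(o["tool_pos"],np.degrees(o["ee_rot"]),o["wrist_force"],o["wrist_torque"])
w=snapshot("wrist");cm=camera_model("wrist");s=snapshot("scene");cs=camera_model("scene");t=snapshot("top")
cv2.imwrite("pics/w4.png",w);cv2.imwrite("pics/s4.png",s);cv2.imwrite("pics/t4.png",t)
# predicted pixel positions for tilt th
P=o["tool_pos"]+[0,0,.005]; yaw=o["ee_rot"][2]
for th in(35,40,45,50,55):
    c,sn=np.cos(np.radians(th)),np.sin(np.radians(th))
    Rz=R.from_euler('z',yaw).as_matrix(); X=Rz@[c,0,sn]; Z=Rz@[-sn,0,c];Y=Rz@[0,1,0]
    W=P+.012*X-.072*Z
    pts=[W+.022*X,W-.022*X,W+.023*Z*0+.030*Y+.022*X,W-.030*Y+.022*X,W+.095*Z+.021*X]
    print(th,[pix(cm,p).round().astype(int).tolist() for p in pts],'|',[pix(cs,p).round(1).tolist() for p in pts[:2]])
u,v=pix(cs,P).astype(int);print(u,v)
a=cv2.resize(s[v-45:v+45,u-40:u+40],(533,600),interpolation=cv2.INTER_CUBIC);b=w[:,170:470]
out=np.zeros((600,800,3),np.uint8);out[:,:500]=a[:,16:516];out[:400,500:]=b;cv2.imwrite("pics/m4.png",out)
```

```text
[0.48684835 0.27560969 0.22517099] [ 1.79955778e+02  7.25881234e-03 -3.55061755e+00] [ 1.08647157 -0.09773377 -3.73477586] [0.00706282 0.01539729 0.01281804]
35 [[319, 134], [319, 181], [271, 134], [368, 134], [320, 279]] | [[407.6, 183.8], [407.4, 184.0]]
40 [[319, 129], [319, 175], [269, 129], [370, 129], [320, 287]] | [[407.8, 182.6], [407.4, 184.2]]
45 [[319, 125], [319, 169], [267, 125], [372, 125], [320, 295]] | [[408.0, 181.3], [407.5, 184.2]]
50 [[319, 122], [319, 163], [265, 122], [374, 122], [320, 302]] | [[408.3, 179.7], [407.5, 184.0]]
55 [[319, 120], [319, 157], [263, 120], [376, 120], [320, 309]] | [[408.5, 177.9], [407.6, 183.6]]
411 158
```

View pics/m4.png

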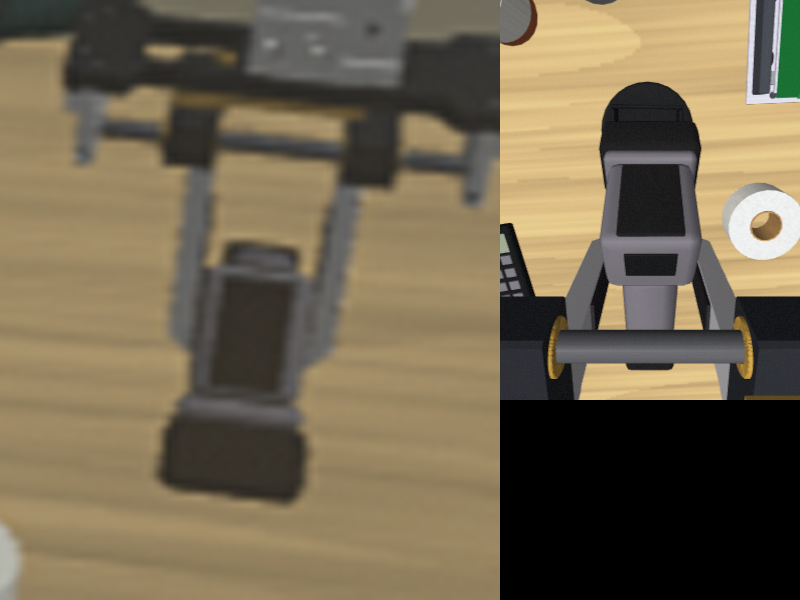

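The wrist crop shows the nose edge at row 122 and the rear face at rows 247–285. The scene crop shows the nose's lower edge at about (408,186.6). I'll solve for the tilt from these.

```bash
cat > fit.py <<'E'
from h import *
from scipy.optimize import least_squares
def model(q,P,yaw):
    th,a,b=q;c,s=np.cos(th),np.sin(th);Rz=R.from_euler('z',yaw).as_matrix()
    X=Rz@[c,0,s];Z=Rz@[-s,0,c];W=P+(.012+a)*X+(-.072+b)*Z
    return W,X,Z,Rz@[0,1,0]
E
python3 - <<'E'
from fit import *
o=get_obs();w=cv2.imread("pics/w4.png");g=cv2.cvtColor(w,6)
print(g[100:300:2,300].tolist());print(g[100:300:2,322].tolist())
s=cv2.cvtColor(cv2.imread("pics/s4.png"),6);print(s[140:196,408].tolist());print(s[183,390:428].tolist())
cm=camera_model("wrist");cs=camera_model("scene");P=o["tool_pos"]+[0,0,.005];yaw=o["ee_rot"][2]
def res(q):
    W,X,Z,Y=model(q,P,yaw)
    r=[pix(cm,W+.022*X)[1]-122,pix(cm,W+.095*Z+.021*X)[1]-249,pix(cm,W+.095*Z-.021*X)[1]-285,
       max(pix(cs,W+.022*X)[1],pix(cs,W-.022*X)[1])-186.6, pix(cs,W+.095*Z+.021*X)[1]-152.7]
    return np.array(r)
f=least_squares(res,[.6,0,0]);print(np.degrees(f.x[0]),f.x[1:],f.fun)
f=least_squares(lambda q:res([q[0],0,0]),[.6]);print(np.degrees(f.x[0]),f.fun)
E
```

```text
[38, 33, 29, 33, 23, 35, 33, 34, 31, 35, 33, 26, 25, 28, 24, 31, 28, 31, 27, 28, 31, 34, 33, 37, 37, 51, 93, 117, 124, 132, 130, 125, 43, 26, 31, 30, 27, 26, 31, 30, 24, 27, 24, 29, 31, 25, 29, 25, 29, 26, 28, 30, 28, 28, 31, 28, 28, 26, 27, 28, 23, 24, 28, 27, 28, 31, 28, 35, 61, 125, 132, 137, 134, 129, 125, 119, 118, 31, 30, 24, 28, 28, 29, 25, 22, 28, 25, 29, 114, 113, 113, 110, 115, 127, 124, 124, 124, 125, 124, 124]
[37, 35, 36, 38, 26, 39, 37, 37, 33, 35, 33, 28, 23, 27, 24, 30, 26, 24, 29, 28, 31, 35, 37, 35, 37, 48, 94, 116, 125, 134, 131, 123, 43, 26, 22, 28, 26, 26, 26, 28, 29, 29, 27, 24, 26, 26, 29, 27, 26, 28, 30, 27, 28, 27, 27, 25, 25, 27, 26, 31, 29, 30, 29, 27, 26, 26, 32, 36, 79, 124, 132, 135, 132, 127, 124, 117, 116, 28, 29, 29, 25, 25, 24, 24, 28, 21, 22, 23, 113, 114, 110, 113, 114, 126, 120, 120, 120, 120, 122, 121]
[139, 140, 135, 131, 137, 137, 135, 142, 145, 78, 49, 58, 62, 96, 63, 47, 48, 48, 48, 49, 49, 49, 49, 50, 50, 49, 51, 50, 50, 49, 50, 65, 65, 98, 98, 78, 58, 52, 51, 51, 51, 51, 51, 52, 51, 49, 46, 76, 134, 133, 130, 133, 145, 145, 139, 132]
[129, 129, 128, 129, 131, 133, 113, 71, 46, 48, 51, 51, 51, 51, 52, 51, 51, 50, 52, 51, 52, 51, 52, 51, 51, 51, 50, 49, 60, 103, 130, 127, 127, 127, 127, 128, 129, 129]
34.07936967525115 [ 0.00124888 -0.01301458] [-1.12427028 -0.03994718  1.93977525  2.96916053  2.92284868]
25.909329494499765 [21.99472249 13.96179236 25.26988665 -0.24658151 -0.03285839]
```

The wrist fit is ambiguous: tilt about 34°, with some slip along the head. I'll turn the tool 90° so the scene camera sees the reader in profile.

Emit:
servo_tool --pt "0 0 -1 -10" --pt "0 0 -2 -20" --pt "0 0 -3 -30" --pt "0 0 -3 -40" --pt "0 0 -3 -50" --pt "0 0 -3 -60" --pt "0 0 -3 -70" --pt "0 0 -3 -80"

```text
time: 11.08
tool_pos: [0.4859, 0.2753, 0.2512]
ee_rot: [-3.137, 0.004, 1.34]
wrist_force: [-0.4, 0.7, -2.3]
width: 0.046
finger_force: 30.0
```

Emit:
servo_tool --pt "0 0 0 -7" --pt "0 0 0 -14" --pt "0 0 0 -14"

```text
time: 11.45
tool_pos: [0.486, 0.2754, 0.2517]
ee_rot: [-3.137, 0.002, 1.577]
wrist_force: [0.3, 0.1, -2.9]
width: 0.0457
finger_force: 30.0
```

Run:
```python
from fit import *
o=get_obs();print(o["tool_pos"],np.degrees(o["ee_rot"]),o["time"])
s=snapshot("scene");cs=camera_model("scene");cv2.imwrite("pics/s5.png",s)
P=o["tool_pos"]+[0,0,.005];u,v=pix(cs,P).astype(int);print(u,v)
a=cv2.resize(s[v-40:v+50,u-60:u+60],(800,600),interpolation=cv2.INTER_CUBIC)
cv2.imwrite("pics/m5.png",a)
```

```text
[0.48604707 0.27543456 0.25170073] [-1.79726133e+02  1.41706342e-01  9.03721679e+01] 11.45
412 150
```

View pics/m5.png

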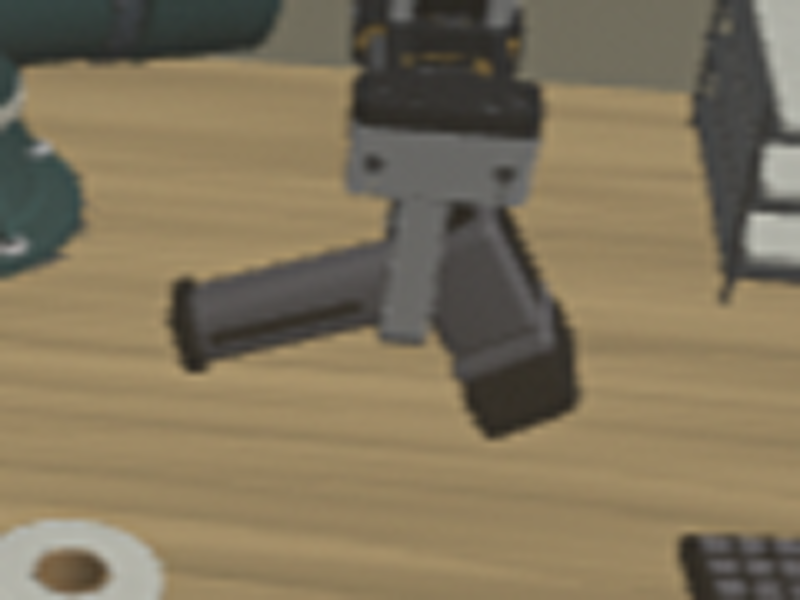

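The profile is clear: window edge corners at (490,437) and (577,402), boot line from (460,372) to (552,328), and the handle from (195,290) to (388,240).

Run:
```python
from fit import *
o=get_obs();cs=camera_model("scene");P=o["tool_pos"]+[0,0,.005]
def pt(c,r,x):
    O,d=ray(cs,412-60+(c+.5)*120/800-.5,150-40+(r+.5)*.15-.5);return (O+d*(x-O[0])/d[0])[1:]
A=pt(490,437,.516);B=pt(577,402,.516);C=pt(460,372,.516);D=pt(552,328,.514)
H=[pt(195,290,.502),pt(388,240,.502),pt(205,355,.502),pt(385,318,.502)]
ang=lambda v:np.degrees(np.arctan2(v[1],v[0]))
print("A..D",[x.round(4).tolist() for x in(A,B,C,D)],"P",P[1:])
print("window edge len,tilt",np.linalg.norm(B-A),ang(B-A),"side tilt",ang(C-A)-90,ang(D-B)-90,"bootline",ang(D-C))
print("handle tilt top/bot (+10 lean)",ang(H[1]-H[0]),ang(H[3]-H[2]))
W=(A+B)/2; print("W",W,"rel P",W-P[1:],np.linalg.norm(W-P[1:]))
for th in(25,28,31,34,37):
    c,s=np.cos(np.radians(th)),np.sin(np.radians(th));X=np.array([c,s]);Z=np.array([-s,c]);d=W-P[1:];print(th,d@X,d@Z)
```

```text
A..D [[0.3183, 0.1988], [0.3505, 0.2199], [0.3015, 0.2295], [0.3351, 0.2531]] P [0.27555185 0.25712927]
window edge len,tilt 0.03852136050485601 33.32402803197942 side tilt 28.613664644271964 24.893692662711032 bootline 35.15209267455617
handle tilt top/bot (+10 lean) 22.257650355035626 19.55623963359464
W [0.33439518 0.20933917] rel P [ 0.05884332 -0.04779009] 0.07580520794719352
25 0.03313319574788231 -0.0681807956205394
28 0.02951948071843429 -0.06982141369258602
31 0.025824854844210994 -0.07127065612292821
34 0.02205944483792335 -0.07252455063880002
37 0.018233571426668184 -0.07357966040249059
```

```bash
cat > prof.py <<'E'
from fit import *
def prof(s,o):
    cs=camera_model("scene");P=o["tool_pos"]+[0,0,.005];k=8
    u0,v0=pix(cs,P)
    sat=cv2.cvtColor(cv2.resize(s,None,fx=k,fy=k,interpolation=cv2.INTER_CUBIC),cv2.COLOR_BGR2HSV)[...,1]
    m=(sat<60).astype(np.uint8)
    def pt(u,v,x):
        O,d=ray(cs,(u+.5)/k-.5,(v+.5)/k-.5);return (O+d*(x-O[0])/d[0])[1:]
    out=[]
    n,l,st,_=cv2.connectedComponentsWithStats(m); lab=l[int((v0+3)*k),int((u0)*k)]
    M=l==lab; top=[];bot=[]
    for u in range(int((u0-26)*k),int((u0-9)*k),2):
        r=np.where(M[int((v0-12)*k):int((v0+45)*k),u])[0]
        if len(r):top.append(pt(u,r[0]+int((v0-12)*k),P[0]-.016));bot.append(pt(u,r[-1]+int((v0-12)*k),P[0]+.016))
    for e in(top,bot):
        e=np.array(e);p=np.polyfit(e[:,0],e[:,1],1);out.append((len(e),np.degrees(np.arctan(p[0])).round(2),np.std(e[:,1]-np.polyval(p,e[:,0])).round(5)))
    # lowest & right-most silhouette points right of the fingers (nose corners)
    ys,xs=np.where(M[int(v0*k):int((v0+50)*k),int((u0+3)*k):int((u0+45)*k)]);ys=ys+int(v0*k);xs=xs+int((u0+3)*k)
    i=ys.argmax();j=(xs-0.0*ys).argmax()
    A=pt(xs[i],ys[i],P[0]+.03);B=pt(xs[j],ys[j],P[0]+.03)
    return out,"low",(A-P[1:]).round(4),"right",(B-P[1:]).round(4),[xs[i]/k,ys[i]/k,xs[j]/k,ys[j]/k,u0,v0]
E
python3 - <<'E'
from prof import *
o=get_obs();print(prof(cv2.imread("pics/s5.png"),o))
cs=camera_model("scene");P=o["tool_pos"]
for x in(.509,.5215):print("tip pred",(pix(cs,[x,P[1],P[2]-.014])-[352,110])/.15)
E
```

```text
([(68, np.float64(20.79), np.float64(0.00017)), (68, np.float64(20.71), np.float64(0.00021))], 'low', array([ 0.0705, -0.0378]), 'right', array([ 0.0718, -0.0318]), [np.float64(436.875), np.float64(170.375), np.float64(437.75), np.float64(168.625), np.float64(412.383512697377), np.float64(150.5855405745415)])
tip pred [396.41181594 337.21582609]
tip pred [396.27039708 352.87186908]
```

Run:
```python
from fit import *
P=np.array([.48685,.27561,.23017]);yaw=np.radians(-3.55)
cm=camera_model("wrist");o=get_obs()
# rebuild wrist camera pose at w4 from the present one
def Tt(p,e):
    T=np.eye(4);T[:3,:3]=R.from_euler('xyz',e).as_matrix();T[:3,3]=p;return T
T5=Tt(o["tool_pos"],o["ee_rot"]);T4=Tt([.48685,.27561,.22517],np.radians([179.956,.007,-3.55]))
cm["camera_from_world"]=np.array(cm["camera_from_world"])@T5@np.linalg.inv(T4)
th=np.radians(30.75)
def res(q):
    W,X,Z,Y=model([th,*q],P,yaw)
    return np.array([pix(cm,W+.022*X)[1]-122,pix(cm,W+.095*Z+.021*X)[1]-247,pix(cm,W+.095*Z-.021*X)[1]-285])
f=least_squares(res,[0,0],x_scale=.01);print(f.x,f.fun)
for q in([0,0],[.01,0],f.x):
    W,X,Z,Y=model([th,*q],P,yaw);print(q,res(q),[pix(cm,W+.022*X+e*.03*Y)[0].round(1) for e in(1,-1)],[pix(cm,W+.095*Z+.021*X+e*.023*Y)[0].round(1) for e in(1,-1)])
```

```text
[ 0.0038287  -0.01041011] [ 1.23966449 -3.20012321  2.8547775 ]
[0, 0] [15.55157105 21.40574008 24.04732516] [np.float64(272.0), np.float64(365.4)] [np.float64(265.7), np.float64(370.3)]
[0.01, 0] [ 2.15822427  8.88435313 15.78548307] [np.float64(270.1), np.float64(367.1)] [np.float64(262.6), np.float64(373.2)]
[ 0.0038287  -0.01041011] [ 1.23966449 -3.20012321  2.8547775 ] [np.float64(273.0), np.float64(364.5)] [np.float64(267.3), np.float64(368.8)]
```

Emit:
servo_tool --pt "0 0 0 10" --pt "0 0 0 20" --pt "0 0 0 30" --pt "0 0 0 40" --pt "0 0 0 50" --pt "0 0 0 60" --pt "0 0 0 70" --pt "0 0 0 80"

```text
time: 12.5
tool_pos: [0.4866, 0.2757, 0.2532]
ee_rot: [3.141, 0.002, 0.175]
wrist_force: [0.3, 0.6, -1.2]
width: 0.0459
finger_force: 30.0
```

Emit:
servo_tool --pt "0 0 0 7" --pt "0 0 0 13.9" --pt "0 0 0 13.9" --pt "0 0 0 13.9"

```text
time: 13.0
tool_pos: [0.4868, 0.2759, 0.2539]
ee_rot: [3.141, 0.001, -0.059]
wrist_force: [-0.3, -0.3, -2.4]
width: 0.0458
finger_force: 30.0
```

Emit:
servo_tool --pt "0.9 0 4 0" --pt "0.9 0 8 0" --pt "0.9 0 11.5 0" --pt "0.9 0 13 0" --pt "0.9 0 14 0" --pt "0.9 0 15 0" --pt "0.9 0 15 0"

```text
time: 13.88
tool_pos: [0.4961, 0.2755, 0.1045]
ee_rot: [-3.142, -0.0, -0.06]
wrist_force: [-0.9, 0.1, -2.7]
width: 0.0456
finger_force: 30.0
```

Emit:
servo_tool --pt "-0.4 0 0.2 0" --pt "-0.8 0 0.5 0" --pt "-1.2 0 0.8 0" --pt "-1.2 0 0.8 0"

```text
time: 14.38
tool_pos: [0.4852, 0.2766, 0.098]
ee_rot: [-3.14, -0.004, -0.06]
wrist_force: [2.4, -0.0, 3.0]
width: 0.0454
finger_force: 30.0
```

Emit:
servo_tool --pt "-0.3 0 0.3 0" --pt "-0.6 0 0.6 0" --pt "-0.6 0 0.6 0"

```text
time: 14.75
tool_pos: [0.4773, 0.2767, 0.09]
ee_rot: [-3.141, 0.001, -0.06]
wrist_force: [1.1, 1.0, 2.0]
width: 0.0458
finger_force: 30.0
```

Emit:
servo_tool --pt "0.2 0 -2 0" --pt "0.2 0 -5 0" --pt "0.2 0 -9 0" --pt "0.2 0 -13 -10" --pt "0.2 0 -16 -20" --pt "0.2 0 -16 -30" --pt "0.2 0 -16 -40" --pt "0.2 0 -16 -50"

```text
time: 15.75
tool_pos: [0.4781, 0.2759, 0.2477]
ee_rot: [-3.138, 0.007, 0.819]
wrist_force: [-0.3, 0.2, -1.7]
width: 0.0459
finger_force: 30.0
```

Emit:
servo_tool --pt "0 0 0 -10" --pt "0 0 0 -20" --pt "0 0 0 -30" --pt "0 0 0 -40" --pt "0 0 0 -44" --pt "0 0 0 -44"

```text
time: 16.5
tool_pos: [0.4785, 0.276, 0.248]
ee_rot: [-3.136, 0.002, 1.58]
wrist_force: [0.4, 0.2, -2.2]
width: 0.0455
finger_force: 30.0
```

Run:
```python
from prof import *
o=get_obs();print(o["tool_pos"],np.degrees(o["ee_rot"]),o["time"])
s=snapshot("scene");cv2.imwrite("pics/s6.png",s);print(prof(s,o))
```

```text
[0.4785223  0.27595803 0.24801609] [-1.79661929e+02  1.34773689e-01  9.05238437e+01] 16.5
([(68, np.float64(32.44), np.float64(0.00036)), (68, np.float64(32.95), np.float64(0.00056))], 'low', array([ 0.0793, -0.0264]), 'right', array([ 0.0843, -0.0181]), [np.float64(440.625), np.float64(167.0), np.float64(443.0), np.float64(164.625), np.float64(412.34576719498625), np.float64(150.50118411290686)])
```

Run:
```python
from prof import *
s=cv2.imread("pics/s6.png");cv2.imwrite("pics/m6.png",cv2.resize(s[110:200,352:472],(800,600),interpolation=cv2.INTER_CUBIC))
```

```text
(no output)
```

View pics/m6.png

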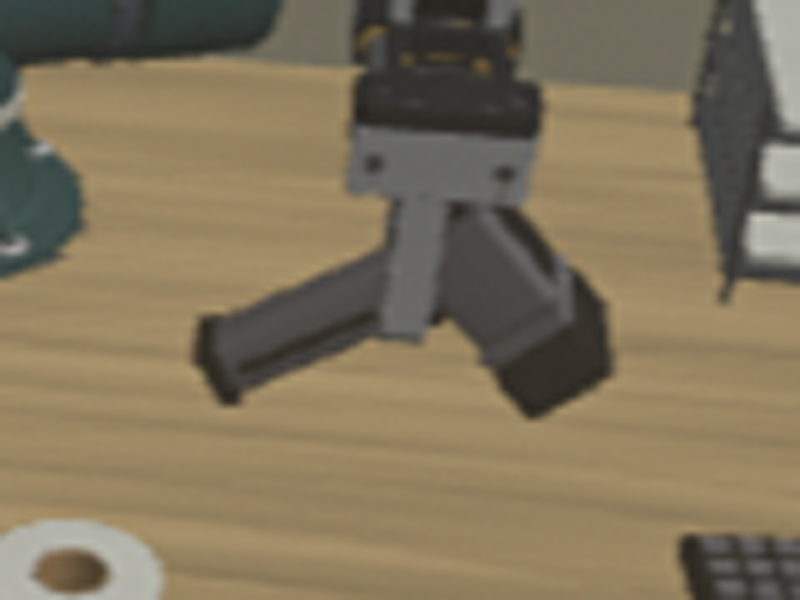

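In profile the window corners are at (535,415) and (612,368), and the handle slope gives a tilt of 42.7°, within a couple of degrees of square. Next I compute the final pose.

Run:
```python
from fit import *
o=get_obs();cs=camera_model("scene");P=o["tool_pos"]+[0,0,.005]
def pt(c,r,x):
    O,d=ray(cs,352+(c+.5)*.15-.5,110+(r+.5)*.15-.5);return (O+d*(x-O[0])/d[0])[1:]
A=pt(535,415,P[0]+.03);B=pt(612,368,P[0]+.03);f=pt(402,339,P[0]+.0355)
d=(A+B)/2-P[1:];print("A,B rel",A-P[1:],B-P[1:],np.degrees(np.arctan2(*(B-A)[::-1])),"len",np.linalg.norm(B-A),"tip rel",f-P[1:],"exp 0,-.019")
th=np.radians(42.7);X=np.array([np.cos(th),np.sin(th)]);Z=np.array([-X[1],X[0]])
print("W in reader axes raw",d@X,d@Z,"corr",(d-[(f-P[1:])[0],0])@X,(d-[(f-P[1:])[0],0])@Z)
ct=camera_model("top")
g=lambda u,v,z:onz(ct,225+u/4.4,130+v/4.4,z)
L=g(391,287,.077);print("label",L, g(333,286,.077),g(452,289,.077))
# label by white mask in t4
for n in("t2","t4"):
    t=cv2.imread(f"pics/{n}.png");h=cv2.cvtColor(t,cv2.COLOR_BGR2HSV);roi=h[188:203,298:332]
    c=cv2.findNonZero((((roi[...,1]<60)&(roi[...,2]>110)).astype(np.uint8)));r=cv2.minAreaRect(c);print(n,r,onz(ct,298+r[0][0],188+r[0][1],.077))
```

```text
A,B rel [ 0.05970307 -0.04621229] [ 0.0865978 -0.0199497] 44.31866028126381 len 0.03759055944092379 tip rel [ 0.00016586 -0.01143208] exp 0,-.019
W in reader axes raw 0.03132512615880338 -0.07391938058720686 corr 0.031203236441343256 -0.07380690399319365
label [0.55781358 0.05540718 0.077     ] [0.55815322 0.09973671 0.077     ] [0.55672954 0.00876392 0.077     ]
t2 ((16.5, 7.0), (10.0, 33.0), 90.0) [0.55860047 0.05327481 0.077     ]
t4 ((16.5, 7.0), (10.0, 33.0), 90.0) [0.55860047 0.05327481 0.077     ]
```

Emit:
servo_tool --pt "-2 -0.8 0 10" --pt "-5 -1.6 0 20" --pt "-8 -2.4 0 30" --pt "-11 -3.2 0 40" --pt "-14 -4 0 50" --pt "-17 -5 0 60" --pt "-20 -6 0 70" --pt "-21.8 -6.2 0 80"

```text
time: 17.55
tool_pos: [0.4188, 0.0568, 0.2499]
ee_rot: [-3.141, 0.002, 0.176]
wrist_force: [-0.2, 0.0, -1.9]
width: 0.0457
finger_force: 30.0
```

Emit:
servo_tool --pt "0 0 1 6" --pt "0 0 2 11.5" --pt "0 0 3 11.5" --pt "0 0 3 11.5"

```text
time: 18.05
tool_pos: [0.4192, 0.0579, 0.219]
ee_rot: [-3.142, 0.003, -0.015]
wrist_force: [-1.2, -0.2, -2.5]
width: 0.0459
finger_force: 30.0
```

Run:
```python
from prof import *
o=get_obs();print(o["tool_pos"],np.degrees(o["ee_rot"]),o["time"],o["wrist_force"])
w=snapshot("wrist");cm=camera_model("wrist");cv2.imwrite("pics/w7.png",w);cv2.imwrite("pics/s7.png",snapshot("scene"))
g=cv2.cvtColor(w,6);print(g[80:300:3,318].tolist())
h=cv2.cvtColor(w,cv2.COLOR_BGR2HSV)
for r in(110,120,130,140,150,170,200,245,260):
    d=np.where(h[r,150:500,2]<70)[0]+150; e=np.where(h[r,200:450,1]<45)[0]+200
    print(r,d.min() if len(d) else 0,d.max() if len(d) else 0,len(d),e.min() if len(e) else 0,e.max() if len(e) else 0,len(e))
P=o["tool_pos"]+[0,0,.005];yaw=o["ee_rot"][2];Rz=R.from_euler('z',yaw).as_matrix();th=np.radians(42.7)
X=Rz@[np.cos(th),0,np.sin(th)];Z=Rz@[-np.sin(th),0,np.cos(th)];Y=Rz@[0,1,0]
for nm,dd in(("scene",[.072,0,-.039]),("nominal",[.012*np.cos(th)+.072*np.sin(th),0,.012*np.sin(th)-.072*np.cos(th)])):
    W=P+Rz@dd;print(nm,[pix(cm,p).round(1).tolist() for p in(W+.022*X,W+.022*X+.03*Y,W+.022*X-.03*Y,W+.095*Z+.021*X,W+.095*Z-.021*X)])
print("label",pix(cm,[.558,.0545,.077]))
```

```text
[0.41920678 0.05791656 0.21901239] [-179.99873633    0.19218061   -0.8801676 ] 18.05 [-1.19904269 -0.18370783 -2.47396445]
[199, 198, 194, 186, 186, 193, 194, 18, 31, 30, 31, 33, 30, 30, 33, 29, 37, 33, 36, 33, 55, 100, 123, 133, 134, 114, 68, 31, 31, 31, 28, 30, 31, 32, 34, 33, 31, 32, 30, 31, 29, 35, 29, 34, 32, 31, 29, 25, 33, 33, 35, 32, 33, 34, 33, 34, 41, 125, 132, 127, 114, 101, 29, 20, 23, 26, 36, 96, 113, 110, 111, 113, 113, 110]
110 150 371 115 269 371 100
120 267 373 107 267 373 106
130 266 374 109 266 374 109
140 266 374 109 233 372 140
150 269 371 3 217 371 155
170 273 367 66 208 366 130
200 288 464 86 216 449 165
245 285 372 73 260 380 121
260 0 0 0 253 387 135
scene [[320.0, 103.1], [266.7, 103.0], [373.3, 103.1], [320.0, 266.6], [319.9, 293.0]]
nominal [[320.0, 128.6], [269.4, 128.6], [370.5, 128.6], [320.0, 289.4], [319.9, 309.7]]
label [321.36697819  45.59796877]
```

Run:
```python
from prof import *
w=cv2.imread("pics/w7.png");cm=camera_model("wrist");h=cv2.cvtColor(w,cv2.COLOR_BGR2HSV)
m=((h[...,1]<40)&(h[...,2]>150)).astype(np.uint8);m=cv2.morphologyEx(m[:110],cv2.MORPH_CLOSE,np.ones((9,9)))
n,l,st,ce=cv2.connectedComponentsWithStats(m)
for i in range(1,n):
    if st[i,4]>300:
        r=cv2.minAreaRect(cv2.findNonZero((l==i).astype(np.uint8)));print(st[i],r,onz(cm,*r[0],.077))
N=np.array([-.707,.012,.707]);L=np.array([.558,.0545,.077]);up=np.array([.707,-.012,.707]);y=np.array([.0175,1,0])
print([pix(cm,L+a*.045*y+b*.021*up).round(1).tolist() for a in(1,-1) for b in(1,-1)])
```

```text
[  227     0   322    65 11393] ((387.93218994140625, 32.10029602050781), (59.044010162353516, 322.8663330078125), 84.63436889648438) [ 0.56862952 -0.00453776  0.077     ]
[[267.6, 23.3], [274.0, 66.4], [375.3, 23.7], [368.4, 66.6]]
```

Run:
```python
import cv2,numpy as np
w=cv2.imread("pics/w7.png");h=cv2.cvtColor(w,cv2.COLOR_BGR2HSV)
for r in(25,35,48,58,63,66):
    d=np.where((h[r,200:560,1]<40)&(h[r,200:560,2]>120))[0]+200
    print(r,[(int(g[0]),int(g[-1])) for g in np.split(d,np.where(np.diff(d)>12)[0]+1) if len(g)])
print(h[0:80:2,320,1].tolist(),h[0:80:2,320,2].tolist())
```

```text
25 [(265, 371), (409, 451)]
35 [(227, 242), (266, 369), (395, 538)]
48 [(269, 367), (543, 543)]
58 [(270, 365)]
63 [(271, 365)]
66 []
[170, 36, 127, 160, 185, 158, 31, 14, 11, 16, 115, 5, 11, 12, 12, 13, 13, 9, 13, 14, 12, 9, 13, 13, 14, 14, 14, 12, 11, 14, 11, 10, 14, 103, 104, 99, 100, 99, 99, 98] [9, 7, 44, 177, 77, 79, 150, 112, 112, 111, 146, 237, 191, 211, 207, 203, 200, 145, 140, 148, 145, 142, 139, 142, 147, 142, 147, 146, 142, 204, 203, 205, 201, 213, 218, 226, 228, 230, 230, 227]
```

Emit:
servo_tool --pt "-0.1 -0.1 1 0" --pt "-0.2 -0.15 2 0" --pt "-0.2 -0.15 3 0" --pt "-0.2 -0.15 3.45 0" --pt "-0.2 -0.15 3.45 0" --pt "-0.2 -0.15 3.45 0" --pt "-0.2 -0.15 3.45 0"

```text
time: 19.02
tool_pos: [0.4185, 0.0593, 0.1864]
ee_rot: [3.142, -0.001, -0.016]
wrist_force: [0.1, 1.3, -2.1]
width: 0.0456
finger_force: 30.0
```

Run:
```python
from prof import *
o=get_obs();print(o["tool_pos"],np.degrees(o["ee_rot"]),o["time"],o["wrist_force"],o["finger_force"],abs(o["qvel"]).max())
w=snapshot("wrist");cm=camera_model("wrist");cv2.imwrite("pics/w8.png",w);t=snapshot("top");cv2.imwrite("pics/t8.png",t)
h=cv2.cvtColor(w,cv2.COLOR_BGR2HSV)
print(h[30:130:2,320,1].tolist());print(h[30:130:2,320,2].tolist())
P=o["tool_pos"]+[0,0,.005];Rz=R.from_euler('z',o["ee_rot"][2]).as_matrix();th=np.radians(42.7)
X=Rz@[np.cos(th),0,np.sin(th)];Z=Rz@[-np.sin(th),0,np.cos(th)];W=P+Rz@[.073,0,-.039]
print("W",W,"hit dist",(W-[.558,.057,.077]),(W-[.558,.057,.077])@Z,(W-[.558,.057,.077])@X,pix(cm,W+.022*X),pix(cm,[.558,.057,.077]))
a=cv2.imread("pics/t2.png");d=cv2.absdiff(a,t).max(2)
ct=camera_model("top")
for n,(x0,x1,y0,y1) in dict(jar=(255,285,128,162),can=(224,254,130,162),bottle=(190,223,142,174),calc=(170,205,225,274),tape=(350,425,225,260),carton=(440,485,190,235),roll=(272,305,218,250),bar=(345,358,152,192)).items():print(n,int((d[y0:y1,x0:x1]>30).sum()))
```

```text
[0.41846598 0.05932014 0.18640644] [ 1.79996800e+02 -5.18528522e-02 -9.42702658e-01] 19.025 [ 0.11440178  1.28433078 -2.12338035] 29.998677670955658 0.0022979354428393954
[13, 12, 13, 10, 11, 11, 12, 13, 12, 16, 11, 13, 11, 12, 11, 102, 104, 102, 99, 99, 99, 98, 100, 100, 99, 100, 100, 102, 101, 102, 102, 104, 101, 102, 100, 104, 36, 38, 23, 16, 16, 23, 15, 15, 24, 14, 14, 7, 23, 21]
[163, 166, 163, 156, 159, 164, 166, 161, 155, 163, 162, 210, 203, 209, 189, 214, 213, 215, 223, 227, 230, 229, 228, 226, 225, 224, 224, 221, 214, 211, 210, 218, 219, 219, 222, 170, 28, 34, 33, 32, 31, 33, 33, 34, 32, 36, 36, 35, 34, 37]
W [0.4914561  0.05811911 0.15240644] hit dist [-0.0665439   0.00111911  0.07540644] 0.10055105902839563 0.0022266127596621155 [319.99167211 100.34206095] [319.97387195  36.26658189]
jar 0
can 0
bottle 7
calc 256
tape 0
carton 0
roll 660
bar 0
```

Run:
```python
from h import *
d=cv2.absdiff(cv2.imread("pics/top.png"),cv2.imread("pics/t8.png")).max(2);print("calc",int((d[225:274,170:205]>30).sum()))
print(close_job())
```

```text
calc 0
the job is handed in; nothing more can be done
None
```

I handed in the job at about 19 s, with the carriage pushed home against its left stop and the reader held still, its window about 10 cm from the middle of the label and about 2° off square by my measurement. None of the other goods appears to have moved, but the arm hid the label roll in the last top picture, so I couldn't check it there.

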